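# Unlock the eccentric and push the bowl-blank slide home

### The job

On the bowl turner's marking jig, an eccentric cam lock blocks the slide that carries a small bowl blank. Push the cam's handle post round with the fingertips until the cam's low point (red dot) faces the slide's roller, and only then push the slide forward, fully home. Only push: do not lift anything, keep the blank sitting in its nest, leave the loose bowl, template ring and billet where they are, and finish clear of everything.

Things in the scene. Friction and masses are not known exactly. Their poses are not given: they have to be found in the camera images.
- jig: Fixed jig: plywood board 262 x 150 x 18 mm (x -192 to +70 mm). Origin: on the bench under the cam's pivot axis. Its x = the slide's forward direction (blue push block towards cam), y to the left of that, z up. Two rails (tops at 36 mm) flank the slide; two fixed brass pins (12 mm diameter, tops 54 mm above the bench) at x -52, y +-36 mm, clear of slide and blank.
- cam_pivot (a point): The cam's vertical pivot axis at its upper face, 44 mm above the bench. The cam is a steel disc of 34 mm radius, 24 to 44 mm above the bench, its middle 16 mm off the pivot on the handle's side: its rim is 50 mm from the pivot under the handle (high point) and 18 mm opposite (low point, marked by a red dot on the upper face).
- eccentric (a joint): Cam angle (rad): 0 = red dot faces the roller, handle points along jig +x; counter-clockwise from above is positive (at 1.57 the handle points to jig +y). Starts at 1.2 to 1.95, blocking the slide; turns from -1.2 to 2.05, no stop at 0. Within 0.4 of 0 the slide can go home. About 4 N at the post turns it; it stays where left. Pushing the slide on it (below 18 N) does not turn it.
- handle_post (a point): Centre of the top of the cam's handle post: upright black cylinder, 18 mm diameter, 75 mm from the pivot axis, top 92 mm above the bench. It stands on the end of a flat arm (16 mm wide, upper face 51 mm above the bench), so 41 mm of it is free to push from the side. The direction from cam_pivot to here is the handle's direction.
- carriage (a joint): Travel of the slide (m): 0 fully back, 0.045 fully home against its end stop, growing along the jig's +x. Starts fully back. About 3 N moves it; it has no spring and stays where it is left.
- push_face (a point): Middle of the rear face (looking to jig -x, to be pushed) of the blue upright block at the rear of the slide, 68 mm above the bench. The block is 70 mm wide (jig y), 14 mm thick, top 96 mm above the bench; the face is free from 40 mm above the bench upwards. Moves with the slide.
- roller (a point): Top centre of the slide's brass nose roller (16 mm diameter, 26 to 44 mm above the bench), which meets the cam's rim. It moves with the slide.
- nest (a point): Middle of the floor of the round nest on the slide, 40 mm above the bench: an aluminium ring of 71 mm inner diameter, 8 mm high, 57 mm in front of push_face. It moves with the slide.
- blank: The bowl blank: a loose disc of log with bark, 68 mm diameter, 35 mm tall, about 90 g, lying in the nest, its top 75 mm above the bench. Origin: centre of its underside. It rides along with the slide.
- bowl: Bystander: a loose turned wooden bowl, 96 mm across, 45 mm tall, on the bench. Origin: centre of its underside.
- template: Bystander: a loose black marking ring, 90 mm across, 20 mm tall, on the bench. Origin: centre of its underside.
- billet: Bystander: a loose upright wooden billet, 38 mm diameter, 65 mm tall, on the bench. Origin: centre of its underside.
Mind the look-alikes: they are no part of the job. Leave any green or pink look-alike of the blank alone.

How it is judged (in metres and radians):
On the way, in this order (a step that is already met when the one before it is completed fails the run):
1. the cam is turned to its low point (within 0.5 rad of facing the roller) while the slide is still back (value of joint eccentric between -0.5 and 0.5 rad and value of joint carriage below 0.01 m), for 0.2 s.
2. the slide is pushed forward fully home (value of joint eccentric between -0.5 and 0.5 rad and value of joint carriage above 0.0425 m), for 0.2 s.
At the end, for the whole second after the job is handed in: The slide is home within 2.5 mm of its stop and at rest, the cam's low point faces it within 0.5 rad, the blank sits flat in its nest (within 6 mm), and the bowl, template ring and billet are within 25 mm of where they stood (all of step 2 and velocity of joint carriage below 0.005 m/s and velocity of joint eccentric between -0.05 and 0.05 rad/s and horizontal distance between blank and nest below 0.006 m and z of blank in the frame of nest below 0.006 m and angle between blank's own z axis and vertical below 0.1 rad and distance of each of bowl, template, billet from where it was at the start of the episode below 0.025 m); the robot touches nothing.
It fails at once if the slide is pushed more than 10 mm forward while the cam is not at its low point (value of joint carriage above 0.01 m and not (value of joint eccentric between -0.5 and 0.5 rad)).
It fails at once if the blank is lifted or tipped out of its nest (z of blank in the frame of nest above 0.008 m or angle between blank's own z axis and vertical above 0.25 rad or horizontal distance between blank and nest above 0.012 m).
It fails at once if a bystander is lifted, tipped or pushed away (distance of any of bowl, template, billet from where it was at the start of the episode above 0.025 m or height (world z) of any of bowl, template, billet above 0.012 m or angle between any of bowl, template, billet's own z axis and vertical above 0.3 rad).
It also fails if it takes over 58 s, if anything falls off the work surface, if the arm or the gripper's body presses on something with over 40 N, if the wrist force passes 120 N, or if a joint passes its speed limit or range.

### The arm

A 7-joint arm with a two-finger parallel gripper is mounted at the origin on the work surface. World frame = base frame: x ahead of the robot, y to its left, z up, the work surface at z = 0. Lengths are in mm, angles in rad, forces in N, time in s.
With the tool pointing down it reaches from about 425 to 1025 mm from the base axis. Payload 3.6 kg.
Tool frame: the origin (TCP) lies midway between the tips of the shut fingers; the grasp point (between the pads) lies 19 mm behind it; z points along the fingers, y is the line along which they close (so a half turn about z gives the same grasp; the last joint's range is limited). The gripper opens to 85 mm and grips with 20 to 120 N. Pads are 22 mm wide; open, the fingers measure 114 mm over their backs; the gripper's body (76 mm by 85 mm) begins 54 mm behind the grasp point. The pads swing forward as they close: fully open they stand 13 mm farther back than shut.
Start: joints at [-1.433, 0.591, 0.048, 1.609, -0.033, 0.943, -0.034], TCP at [166.549, 705.614, 231.302] pointing down, gripper open.
Joint ranges: [-2.69, 2.69], [-0.47, 2.24], [-1.27, 1.36], [0.19, 2.51], [-1.53, 4.68], [0.08, 2.07], [-3.09, 3.09]. Speed limits (rad/s): [2.57, 2.57, 3.14, 3.14, 3.14, 3.14, 3.14].

### API

Orientations are given as a unit quaternion [w, x, y, z].
In Python, from workcell import manip gives the robot as it stands.
- The arm moves only by the tool carry_out, never from a script. Its argument "targets" is a list of rows, each a list of 5 numbers: the opening in per cent of the stroke, from 0 (shut) to 100 (fully open), then the shift along the tool's x, y, z in cm, then the turn about the tool's z in rad. A call has 1 to 12 rows; each row is the pose to reach, as a shift and turn from the pose commanded when the call began, along the tool's axes at that moment; what a row does not reach only later rows make up. A row lasts 1/8 s, in which the tool goes at most 62.5 mm and 10.7 degrees, less where a joint would pass 70% of its speed; a pose out of reach is approached as far as the arm can. A call with a gripper value outside its range is refused whole. The fingers move at their own pace and stop on an object; "force" is the grip in N (left out, the last holds). Time passes only in rows, so rows that repeat a pose let the fingers close. It gives the time, the measured TCP pose, the force, the opening and the grip force at its end, in the units of the state.
- manip.read_state(): the state, without advancing time (a new reading comes with each control period).
- manip.get_image(name): name is "scene" or "top" or "wrist"; returns a dict with "pixels" (384x512x3 uint8, red, green, blue), "depth" (384x512 float32, mm along the optical axis (not along the pixel's ray), 0 where there is no reading), "fx", "fy", "cx", "cy" (pixels), "extrinsics" (4x4, takes a point from camera to world coordinates); the wrist camera has in their place "tool_from_camera" (4x4, takes a point from camera to tool coordinates, whose origin is the TCP and whose axes are the flange's). Camera axes: x right, y up, looking along -z (the intrinsics and any distortion apply to the point x, -y, -z); pixel columns grow to the right and rows downward; lengths in mm; the calibration is good to about 2 mm. The wrist camera is an equidistant fisheye: a pixel r from the principal point sees the ray r / f radians off the axis. A picture is of the moment at which its call begins: read the wrist's pose just before it.
- manip.close_job(): hands the job in; it is judged then, once.
The state is a dict: "time": time; "q": joint angles; "qd": joint speeds; "tau": joint torques, N m; "ee_pos": TCP position; "orientation": TCP orientation; "contact_force": force on the tool from outside, world axes, zero at the start; "ft_torque": the same for the moment, N m; "grip_width": finger opening in mm; "gripper_force": force on a finger pad.
Only numpy, scipy, OpenCV 4.12 (cv2) and the standard library are available. Lean on these libraries where they do the work, as an engineer would, in place of code of your own. Each camera call takes 0.05 s, during which the arm holds its last target. There are 200 camera calls.

## Working session

There is one attempt and no reset: what is moved stays moved. The work goes in short steps, Python scripts to look and compute and a tool call to move; the robot and the scene stay as the last step left them, time stands still between calls to the robot, and variables do not carry over. Pictures are saved under pics/ and viewed, at most 10 in all, crops included, and the job is handed in when it is done.

Besides the shell and the picture viewer there is one more tool, called after "Request:" as name([rows], argument=value, ...), one row to a line, values as JSON. carry_out: Moves the arm, as the interface text tells. Its arguments: {"type":"object","properties":{"targets":{"type":"array","items":{"type":"array","items":{"type":"number"}}},"force":{"type":"number"}},"required":["targets"]}

```bash
mkdir -p pics; cat > h.py <<'E'
import numpy as np, cv2
from workcell import manip
def grab(n,f):
    s=manip.read_state(); d=manip.get_image(n)
    cv2.imwrite(f,d['pixels'][:,:,::-1]); np.savez(f+'.npz',**{k:np.asarray(v) for k,v in d.items()})
    return s,d
def pts(d):
    h,w=d['depth'].shape; u,v=np.meshgrid(np.arange(w),np.arange(h)); z=d['depth']
    P=np.stack([(u-d['cx'])/d['fx']*z,-(v-d['cy'])/d['fy']*z,-z,np.ones_like(z)],-1)
    return (P@np.asarray(d['extrinsics']).T)[...,:3]
def ray(d,u,v,h):
    E=np.asarray(d['extrinsics']); r=E[:3,:3]@np.array([(u-d['cx'])/d['fx'],-(v-d['cy'])/d['fy'],-1])
    return E[:3,3]+r*(h-E[2,3])/r[2]
E
python3 - <<'E'
from h import *
for n in('top','scene'):
    s,d=grab(n,f'pics/{n}0.png'); print(n,d['fx'],d['fy'],d['cx'],d['cy'],np.round(d['extrinsics'],3).tolist(),(d['depth']>0).mean(),[k for k in d])
a=np.hstack([cv2.imread('pics/top0.png'),cv2.imread('pics/scene0.png')])
print(s['time'],s['ee_pos'],s['orientation'])
E
```

```text
top 400.82014591547886 400.82014591547886 257.41054369251685 192.04070537270843 [[0.005, 0.993, -0.122, 435.773], [-1.0, 0.006, 0.006, 15.172], [0.007, 0.122, 0.993, 853.417], [0.0, 0.0, 0.0, 1.0]] 0.9956156412760416 ['pixels', 'depth', 'fx', 'fy', 'cx', 'cy', 'extrinsics']
scene 396.24322017392547 396.24322017392547 247.5739056159175 190.1861457125536 [[0.764, -0.35, 0.542, 946.386], [0.645, 0.404, -0.649, -450.179], [0.009, 0.845, 0.534, 485.955], [0.0, 0.0, 0.0, 1.0]] 0.99603271484375 ['pixels', 'depth', 'fx', 'fy', 'cx', 'cy', 'extrinsics']
0.05 [166.35979943 704.80537356 230.15887589] [-6.91512811e-05  1.15595856e-01  9.93295708e-01 -1.10885231e-03]
```

View pics/top0.png

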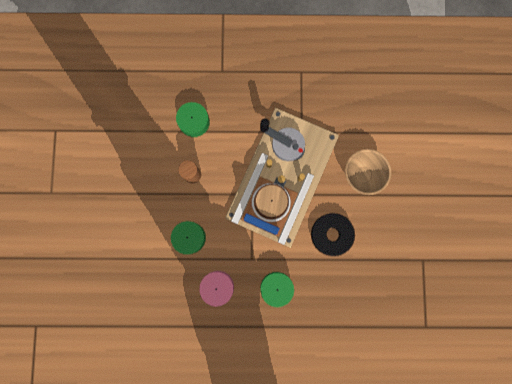

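View pics/scene0.png

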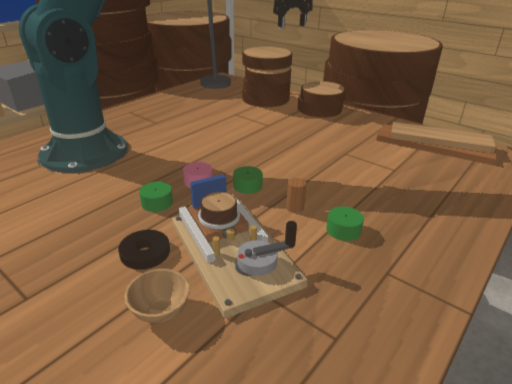

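Top view: the blue block is at (261,225), the blank at (271,201), the roller at (282,178), the red dot at (301,150) and the black handle post at (265,125). The billet is at (189,171), the bowl at (368,172) and the ring at (333,234). The scene view agrees: post at (291,235), red dot at (241,256), blue block at (209,190).

```bash
python3 - <<'E'
from h import *
from types import SimpleNamespace
D={n:dict(np.load(f'pics/{n}0.png.npz')) for n in('top','scene')}
rng={'blue':((100,120,60),(125,255,255)),'red':((0,190,120),(6,255,255)),'black':((0,0,0),(179,255,38))}
box={'top':(225,335,95,250),'scene':(165,310,165,310)}
for n,d in D.items():
    P=pts(d); hsv=cv2.cvtColor(d['pixels'],cv2.COLOR_RGB2HSV); x0,x1,y0,y1=box[n]
    B=np.zeros(hsv.shape[:2],np.uint8); B[y0:y1,x0:x1]=255
    for k,(a,b) in rng.items():
        m=cv2.inRange(hsv,a,b)&B; N,L,S,C=cv2.connectedComponentsWithStats(m)
        for i in range(1,N):
            if S[i,4]>=4:
                Q=P[L==i]; print(n,k,S[i,:5],C[i].round(1),'med',np.median(Q,0).round(1),'zmax',np.percentile(Q[:,2],90).round(1))
                if k=='blue':
                    T=Q[Q[:,2]>90]; print('  top pts',len(T),T.mean(0).round(1), cv2.minAreaRect(T[:,:2].astype(np.float32)))
                if k=='black':
                    T=Q[Q[:,2]>82]; print('  top pts',len(T),T.mean(0).round(1) if len(T) else '')
P=pts(D['top'])
# tall points around jig: post top & objects' centres by height
for nm,(u,v),r in [('billet',(189,171),14),('bowl',(368,172),26),('ring',(333,234),26),('blank',(271,201),22),('g1',(193,119),20),('g2',(188,238),20),('pink',(216,289),20),('g3',(277,290),20)]:
    Q=P[v-r:v+r,u-r:u+r].reshape(-1,3); zt=np.percentile(Q[:,2],97); T=Q[Q[:,2]>zt-12] if zt>15 else Q
    mr=(T.max(0)+T.min(0))/2; print(nm,zt.round(1),mr[:2].round(1),(T.max(0)-T.min(0))[:2].round(0))
# pins, white rails
hsv=cv2.cvtColor(D['top']['pixels'],cv2.COLOR_RGB2HSV)
for n,d in D.items():
    x0,x1,y0,y1=box[n]; c=d['pixels'][y0:y1,x0:x1,::-1]; cv2.imwrite(f'pics/c_{n}.png',cv2.resize(c,None,fx=3.6,fy=3.6,interpolation=cv2.INTER_CUBIC))
a,b=cv2.imread('pics/c_top.png'),cv2.imread('pics/c_scene.png'); H=max(a.shape[0],b.shape[0])
o=np.zeros((H,a.shape[1]+b.shape[1],3),np.uint8); o[:a.shape[0],:a.shape[1]]=a; o[:b.shape[0],a.shape[1]:]=b
s=min(1,800/o.shape[1],600/o.shape[0]); print(s,a.shape,o.shape); cv2.imwrite('pics/c.png',cv2.resize(o,None,fx=s,fy=s))
E
```

```text
top blue [244 214  35  20 261] [260.9 223.8] med [468.    3.5  95.7] zmax 97.5
  top pts 261 [468.1   3.6 101.5] ((455.7674865722656, 9.318702697753906), (68.2172622680664, 41.33150100708008), 66.412353515625)
top red [299 149   3   3   8] [300.1 149.9] med [622.7 -77.1  45.8] zmax 46.9
top black [261 119   8  13  84] [264.2 125. ] med [661.7  -1.8  89.9] zmax 92.8
  top pts 60 [664.8  -2.4  90.7]
top black [311 214  24  36 531] [323.  232.1] med [ 455.3 -125.8   19.8] zmax 21.6
  top pts 5 [435.8  15.2 853.4]
scene blue [191 175  34  11  88] [207.3 179.7] med [469.1   1.5  96.5] zmax 97.4
  top pts 88 [469.    1.2  96.6] ((468.04638671875, 1.5889968872070312), (66.3870620727539, 12.436137199401855), 68.29822540283203)
scene blue [192 190   1   5   5] [192. 192.] med [458.9 -30.7  79.9] zmax 83.5
  top pts 0 [nan nan nan] ((0.0, 0.0), (0.0, 0.0), 0.0)
billet 66.7 [515.1  92.1] [159. 154.]
bowl 45.7 [ 529.9 -123.5] [188. 277.]
ring 22.2 [455.6 -87.9] [ 99. 206.]
blank 95.1 [460.3  10.1] [49. 32.]
g1 37.8 [580.6  98.8] [290. 167.]
g2 37.8 [442.6 100.3] [ 67. 170.]
pink 37.7 [371.4  70.4] [129. 110.]
g3 37.8 [370.8 -23.5] [130.  77.]
0.8714596949891068 (558, 396, 3) (558, 918, 3)<stdin>:15: RuntimeWarning: Mean of empty slice.
  ret = um.true_divide(
```

View pics/c.png

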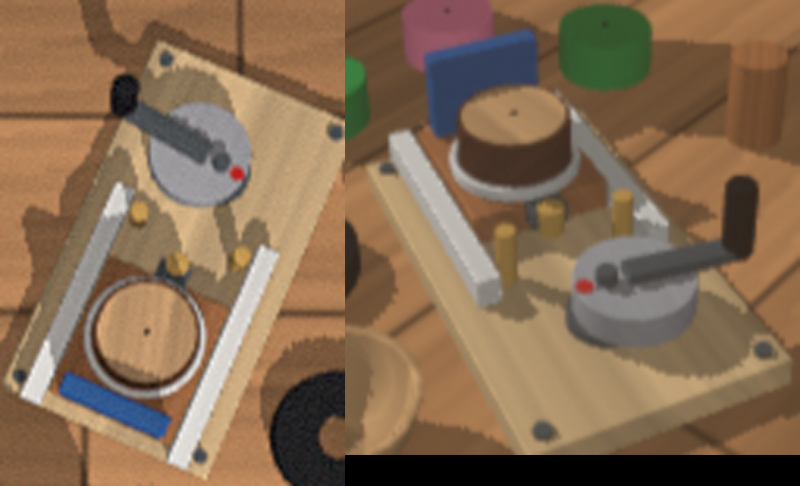

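The crop shows the cam with the post at upper left, the red dot at lower right, and the slide fully back. My estimates:

| Quantity | Value |
|---|---|
| Pivot | about (628,-68) |
| Post | (665,-2), handle direction about 61° in the world frame |
| Jig x direction | about -23° |
| Cam angle | about 1.46 rad |

I'll move the shut fingertips behind the post, staying high on the way.

Request:
carry_out([
  [0,-61.4,-56.5,5,0.28],
  [0,-61.4,-56.5,5,0.28],
  [0,-61.4,-56.5,5,0.28],
  [0,-61.4,-56.5,5,0.28],
  [0,-61.4,-56.5,5,0.28],
  [0,-61.4,-56.5,5,0.28],
  [0,-61.4,-56.5,5,0.28],
  [0,-61.4,-56.5,5,0.28],
  [0,-61.4,-56.5,5,0.28],
  [0,-61.4,-56.5,5,0.28],
  [0,-61.4,-56.5,5,0.28],
  [0,-61.4,-56.5,5,0.28],
])

```text
time: 1.6
ee_pos: [587.0, 84.1, 186.1]
orientation: [-0.0, 0.253, 0.967, 0.0]
contact_force: [0.5, -0.1, 1.1]
grip_width: 0.3
gripper_force: 0.0
```

Request:
carry_out([
  [0,0,0,0,0],
  [0,0,0,0,0],
])

```text
time: 1.85
ee_pos: [585.7, 85.9, 186.0]
orientation: [-0.001, 0.253, 0.967, 0.0]
contact_force: [-0.3, 0.3, -0.5]
grip_width: -0.2
gripper_force: 0.0
```

```bash
cat >> h.py <<'E'
from scipy.spatial.transform import Rotation as Ro
def rows(T):  # T: list of (x,y,z,heading deg of tool -x); rows relative to the present pose
    s=manip.read_state(); p=np.array(s['ee_pos']); w,a,b,c=s['orientation']; R=Ro.from_quat([a,b,c,w]).as_matrix()
    h0=np.degrees(np.arctan2(-R[1,0],-R[0,0])); print('t',s['time'],'p',p.round(1),'h',h0.round(1),'z',R[:,2].round(3),'F',np.round(s['contact_force'],1),s['grip_width'])
    for x,y,z,h in T: print(np.r_[0,(R.T@(np.array([x,y,z])-p)/10).round(2),round(np.radians((h0-h+180)%360-180),3)].tolist())
E
python3 -c "
from h import *
rows([(634,15,65,-29.4)])"
```

```text
t 1.85 p [585.7  85.9 186. ] h -29.4 z [-0.001  0.    -1.   ] F [-0.3  0.3 -0.5] -0.18978044605296254
[0.0, -7.71, -3.81, 12.09, 0.001]
```

Request:
carry_out([
  [0,-4,-2,3,0],
  [0,-7.7,-3.8,4,0],
  [0,-7.7,-3.8,8,0],
  [0,-7.7,-3.8,12,0],
  [0,-7.7,-3.8,12,0],
  [0,-7.7,-3.8,12,0],
])

```text
time: 2.6
ee_pos: [635.2, 16.6, 67.5]
orientation: [0.0, 0.252, 0.968, 0.001]
contact_force: [0.1, -0.1, 0.2]
grip_width: 0.2
gripper_force: 0.0
```

```bash
python3 - <<'E'
from h import *
s,d=grab('scene','pics/s1.png'); 
cv2.imwrite('pics/s1c.png',cv2.resize(d['pixels'][130:320,150:400,::-1],None,fx=3,fy=3,interpolation=cv2.INTER_CUBIC))
C=np.array([628,-67.6]); T=[]
for a in np.linspace(60.6,-18,12):
    r=np.radians(a); n=np.array([np.cos(r),np.sin(r)]); t=np.array([n[1],-n[0]])
    q=C+75*n-20*t; T.append((q[0],q[1],65,a-90))
rows(T)
E
```

```text
t 2.65 p [635.9  16.2  68.2] h -29.2 z [ 0.003  0.001 -1.   ] F [0.6 1.2 0.7] 0.3027557508638794
[0.0, -1.43, -0.19, 0.32, 0.003]
[0.0, -2.38, -0.0, 0.32, 0.128]
[0.0, -3.34, 0.06, 0.32, 0.253]
[0.0, -4.31, 0.01, 0.33, 0.377]
[0.0, -5.26, -0.16, 0.33, 0.502]
[0.0, -6.18, -0.45, 0.33, 0.627]
[0.0, -7.06, -0.85, 0.33, 0.751]
[0.0, -7.89, -1.36, 0.33, 0.876]
[0.0, -8.64, -1.97, 0.33, 1.001]
[0.0, -9.31, -2.66, 0.33, 1.126]
[0.0, -9.89, -3.44, 0.33, 1.25]
[0.0, -10.37, -4.28, 0.33, 1.375]
```

View pics/s1c.png

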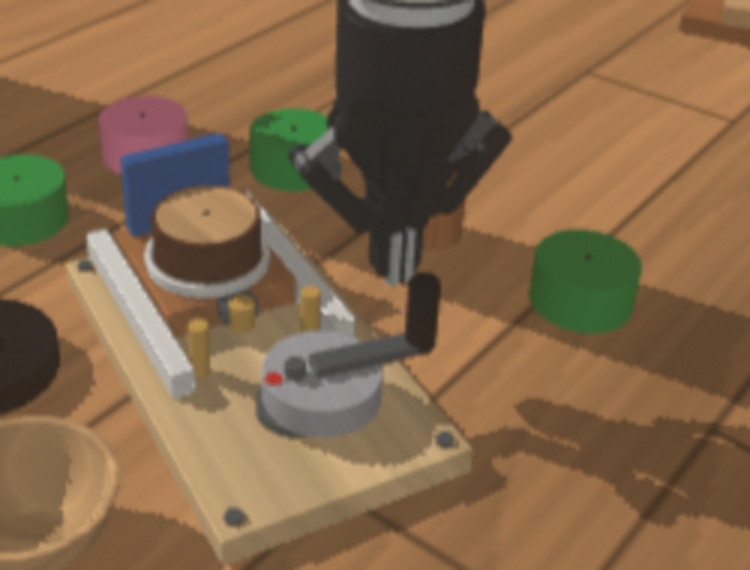

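The picture shows the fingertips (about (400,280) in the crop) just behind the post (about (425,310)), clear of the cam arm. I'll push along the arc, turning the tool as it goes.

Request:
carry_out([
  [0,-0.8,-0.1,0.3,0],
  [0,-1.4,-0.2,0.3,0],
  [0,-1.9,-0.1,0.3,0.06],
  [0,-2.4,0,0.3,0.13],
  [0,-2.9,0,0.3,0.19],
  [0,-3.3,0.1,0.3,0.25],
  [0,-3.8,0,0.3,0.31],
  [0,-4.3,0,0.3,0.38],
  [0,-4.8,-0.1,0.3,0.44],
  [0,-5.3,-0.2,0.3,0.5],
  [0,-5.7,-0.3,0.3,0.56],
  [0,-6.2,-0.5,0.3,0.63],
])

```text
time: 4.15
ee_pos: [685.5, -17.6, 63.7]
orientation: [-0.002, 0.541, 0.841, 0.001]
contact_force: [-2.4, 3.1, 2.0]
grip_width: 0.2
gripper_force: 2.1
```

```bash
python3 - <<'E'
from h import *
C=np.array([628,-67.6]); T=[]
for a in np.linspace(27,-22,12):
    r=np.radians(a); n=np.array([np.cos(r),np.sin(r)]); t=np.array([n[1],-n[0]])
    q=C+75*n-20*t; T.append((q[0],q[1],65,a-90))
s,d=grab('scene','pics/s2.png'); 
cv2.imwrite('pics/s2c.png',cv2.resize(d['pixels'][130:320,150:400,::-1],None,fx=3,fy=3,interpolation=cv2.INTER_CUBIC))
rows(T)
E
```

```text
t 4.2 p [686.1 -18.7  63.7] h -65.6 z [-0.002  0.002 -1.   ] F [-2.4  2.9  1. ] -0.4519635851254839
[0.0, 0.28, 0.09, -0.13, -0.045]
[0.0, -0.3, 0.25, -0.13, 0.032]
[0.0, -0.89, 0.36, -0.13, 0.11]
[0.0, -1.49, 0.43, -0.13, 0.188]
[0.0, -2.09, 0.45, -0.14, 0.266]
[0.0, -2.7, 0.42, -0.14, 0.343]
[0.0, -3.3, 0.35, -0.14, 0.421]
[0.0, -3.89, 0.23, -0.14, 0.499]
[0.0, -4.47, 0.06, -0.14, 0.577]
[0.0, -5.03, -0.15, -0.14, 0.654]
[0.0, -5.58, -0.4, -0.15, 0.732]
[0.0, -6.11, -0.69, -0.15, 0.81]
```

View pics/s2c.png

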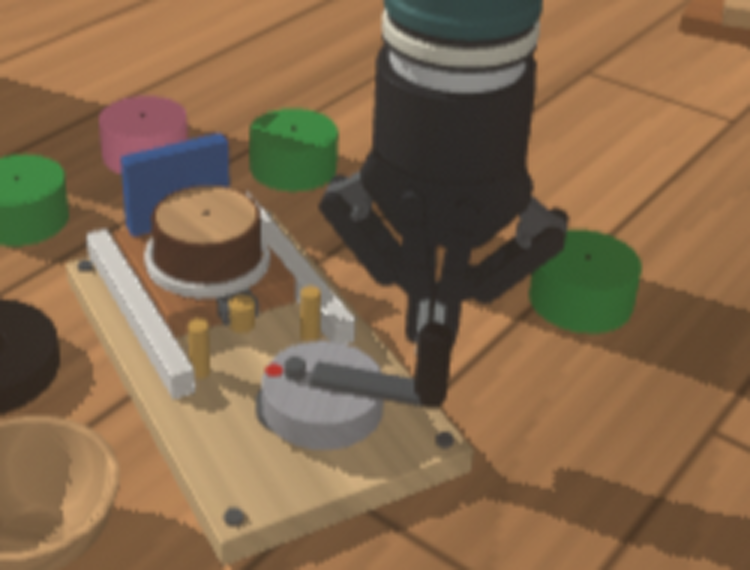

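The cam is turning: the post is now at about (432,370), in firm contact with the fingertips and with about 4 N on the tool. I'll continue the arc.

Request:
carry_out([
  [0,-0.4,0.2,0,0.05],
  [0,-0.9,0.3,0,0.11],
  [0,-1.5,0.4,0,0.19],
  [0,-2.1,0.4,0,0.27],
  [0,-2.7,0.4,0,0.34],
  [0,-3.3,0.3,0,0.42],
  [0,-3.9,0.2,0,0.5],
  [0,-4.5,0.1,0,0.58],
  [0,-5,-0.1,0,0.65],
  [0,-5.6,-0.4,0,0.73],
  [0,-6.1,-0.7,0,0.81],
  [0,-6.1,-0.7,0,0.81],
])

```text
time: 5.7
ee_pos: [705.4, -77.5, 63.0]
orientation: [-0.001, 0.828, 0.561, 0.0]
contact_force: [0.2, 3.7, -1.6]
grip_width: -0.0
gripper_force: 1.4
```

```bash
python3 - <<'E'
from h import *
s,d=grab('scene','pics/s3.png'); s,e=grab('top','pics/t3.png')
a=cv2.resize(d['pixels'][165:320,165:320,::-1],(465,465)); b=cv2.resize(e['pixels'][95:250,225:335,::-1],(330,465))
cv2.imwrite('pics/s3c.png',np.hstack([a,b]))
for n,d,(x0,x1,y0,y1),h in(('scene',d,(165,310,165,310),45),('top',e,(225,335,95,250),45)):
    hsv=cv2.cvtColor(d['pixels'],cv2.COLOR_RGB2HSV); m=cv2.inRange(hsv,(0,170,90),(6,255,255)); m[:y0]=0;m[y1:]=0;m[:,:x0]=0;m[:,x1:]=0
    v,u=np.nonzero(m); print(n,len(u), ray(d,u.mean(),v.mean(),44)[:2] if len(u) else '')
rows([])
E
```

```text
scene 4 [613.8406588  -60.97850437]
top 9 [618.31725092 -61.97612362]
t 5.8 p [705.8 -77.6  63.3] h -111.7 z [ 0.  0. -1.] F [-0.2  3.2 -1.8] -0.14052950867756883
```

View pics/s3c.png

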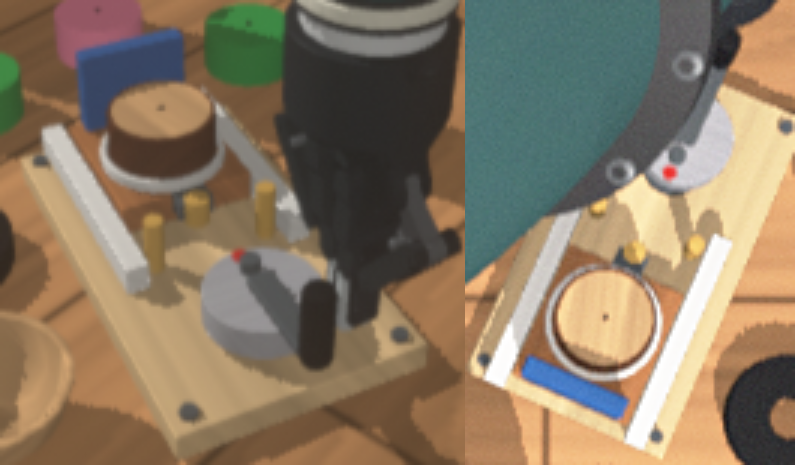

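The red dot now lies on the line from the pivot (677,155) to the roller (637,250) in the right-hand view, so the cam is at about 0 and the slide is still back. Next I'll back off, rise, and go round behind the blue block.

Request:
carry_out([
  [0,1,0,0,0],
  [0,2.5,0,0,0],
  [0,3,0,-4,0],
  [0,3,0,-9,0],
  [0,3,0,-13,0],
  [0,3,0,-13,0],
])

```text
time: 6.55
ee_pos: [720.2, -51.0, 198.4]
orientation: [0.003, 0.828, 0.561, 0.003]
contact_force: [-0.4, 0.7, -0.3]
grip_width: 0.2
gripper_force: 0.0
```

```bash
python3 - <<'E'
from h import *
rows([(560,5,190,-60),(435,16,190,-22.5),(435,16,68,-22.5)])
E
```

```text
t 6.55 p [720.2 -51.  198.4] h -111.8 z [ 0.01  -0.002 -1.   ] F [-0.4  0.7 -0.3] 0.21017600326713676
[0.0, -0.74, -16.96, 0.67, -0.904]
[0.0, -4.36, -28.97, 0.55, -1.558]
[0.0, -4.38, -29.09, 12.75, -1.558]
```

Request:
carry_out([
  [0,-4.4,-29,0,-1.56],
  [0,-4.4,-29,0,-1.56],
  [0,-4.4,-29,0,-1.56],
  [0,-4.4,-29,0,-1.56],
  [0,-4.4,-29,0,-1.56],
  [0,-4.4,-29,0,-1.56],
  [0,-4.4,-29,0,-1.56],
  [0,-4.4,-29,0,-1.56],
  [0,-4.4,-29,0,-1.56],
  [0,-4.4,-29,0,-1.56],
  [0,-4.4,-29,0,-1.56],
  [0,-4.4,-29,0,-1.56],
])

```text
time: 8.05
ee_pos: [431.0, 16.6, 193.3]
orientation: [-0.0, 0.195, 0.981, -0.0]
contact_force: [1.0, -0.5, -1.0]
grip_width: -0.3
gripper_force: 0.0
```

```bash
python3 - <<'E'
from h import *
rows([(435,16,68,-22.5)])
E
```

```text
t 8.05 p [431.   16.6 193.3] h -22.5 z [-0. -0. -1.] F [ 1.  -0.5 -1. ] -0.25063888926683936
[0.0, -0.39, 0.1, 12.53, 0.001]
```

Request:
carry_out([
  [0,-0.2,0.1,4,0],
  [0,-0.2,0.1,8,0],
  [0,-0.2,0.1,12.5,0],
  [0,-0.2,0.1,12.5,0],
  [0,-0.2,0.1,12.5,0],
])

```text
time: 8.68
ee_pos: [433.7, 16.6, 69.2]
orientation: [0.0, 0.195, 0.981, 0.0]
contact_force: [0.0, -0.5, 0.4]
grip_width: 0.2
gripper_force: 0.0
```

```bash
python3 - <<'E'
from h import *
s,d=grab('scene','pics/s4.png')
cv2.imwrite('pics/s4c.png',cv2.resize(d['pixels'][110:310,140:340,::-1],(600,600),interpolation=cv2.INTER_CUBIC))
rows([(452+.924*k,9-.383*k,68,-22.5) for k in (0,45,49)])
E
```

```text
t 8.725 p [434.2  16.7  69.8] h -22.5 z [ 0.002  0.    -1.   ] F [-0.7  0.2 -0.4] -0.15104651375651262
[0.0, -1.94, -0.03, 0.18, 0.001]
[0.0, -6.44, -0.04, 0.19, 0.001]
[0.0, -6.84, -0.04, 0.19, 0.001]
```

View pics/s4c.png

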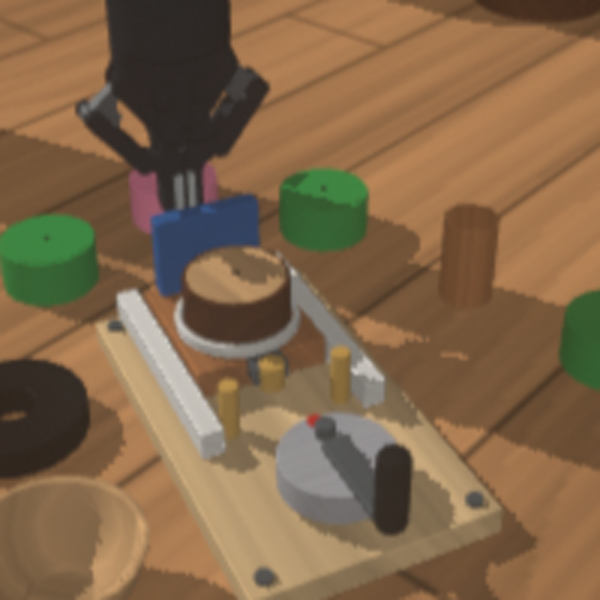

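The fingertips are behind the blue block, near its middle, and the red dot (313,420) faces the roller (272,375). I'll push the slide slowly.

Request:
carry_out([
  [0,-1,0,0,0],
  [0,-1.6,0,0,0],
  [0,-2,0,0,0],
  [0,-2.4,0,0,0],
  [0,-2.8,0,0,0],
  [0,-3.3,0,0,0],
  [0,-3.8,0,0,0],
  [0,-4.3,0,0,0],
  [0,-4.8,0,0,0],
  [0,-5.2,0,0,0],
  [0,-5.6,0,0,0],
  [0,-5.9,0,0,0],
])

```text
time: 10.22
ee_pos: [487.8, -6.1, 68.4]
orientation: [-0.0, 0.195, 0.981, -0.0]
contact_force: [-4.0, -1.8, 0.7]
grip_width: 0.0
gripper_force: 1.6
```

Request:
carry_out([
  [0,-0.2,0,0,0],
  [0,-0.4,0,0,0],
  [0,-0.4,0,0,0],
])

```text
time: 10.6
ee_pos: [492.0, -7.2, 68.5]
orientation: [0.0, 0.195, 0.981, 0.0]
contact_force: [-3.3, 0.0, 0.3]
grip_width: 0.2
gripper_force: 1.2
```

Request:
carry_out([
  [0,-0.2,0,0,0],
  [0,-0.4,0,0,0],
  [0,-0.4,0,0,0],
])

```text
time: 10.98
ee_pos: [493.7, -8.1, 68.5]
orientation: [-0.002, 0.194, 0.981, 0.0]
contact_force: [-5.9, 1.3, 2.9]
grip_width: 0.1
gripper_force: 2.8
```

Request:
carry_out([
  [0,-0.15,0,0,0],
  [0,-0.3,0,0,0],
  [0,-0.3,0,0,0],
])

```text
time: 11.35
ee_pos: [493.7, -8.2, 68.3]
orientation: [-0.004, 0.194, 0.981, 0.0]
contact_force: [-9.4, 2.5, 6.7]
grip_width: -0.3
gripper_force: 5.0
```

```bash
python3 - <<'E'
from h import *
B={}
for n in('scene','top'):
    for tag,d in(('0',dict(np.load(f'pics/{n}0.png.npz'))),('5',grab(n,f'pics/{n}5.png')[1])):
        P=pts(d); hsv=cv2.cvtColor(d['pixels'],cv2.COLOR_RGB2HSV); m=cv2.inRange(hsv,(100,120,60),(125,255,255))>0
        m[:,:170]=0; m[:150]=0; m[:,330:]=0; Q=P[m&(P[...,2]>90)&(P[...,2]<100)]; print(n,tag,len(Q),np.median(Q,0).round(1), (Q[:,:2]@[.924,-.383]).max().round(1))
a=cv2.imread('pics/scene5.png')[165:320,165:320]; b=cv2.imread('pics/top5.png')[95:250,225:335]
cv2.imwrite('pics/c5.png',np.hstack([cv2.resize(a,(465,465)),cv2.resize(b,(330,465))])); rows([])
E
```

```text
scene 0 88 [469.1   1.5  96.5] 438.5
scene 5 206 [512.1 -20.1  95.5] 485.6
top 0 259 [468.    3.5  95.7] 438.7
  return _methods._mean(a, axis=axis, dtype=dtype,
  ret = um.true_divide(
Traceback (most recent call last):
ValueError: zero-size array to reduction operation maximum which has no identity
```

The travel measures about 45–47 mm and the force rises with no further motion, so the slide is against its stop. I'll press once more, then back off, rise and check.

Request:
carry_out([
  [0,-0.2,0,0,0],
  [0,-0.3,0,0,0],
  [0,-0.3,0,0,0],
  [0,-0.3,0,0,0],
])

```text
time: 11.95
ee_pos: [493.6, -8.2, 68.2]
orientation: [-0.007, 0.193, 0.981, 0.0]
contact_force: [-11.9, 5.1, 11.4]
grip_width: 0.2
gripper_force: 7.1
```

Request:
carry_out([
  [0,1,0,0,0],
  [0,3,0,0,0],
  [0,4,0,0,0],
  [0,4,0,-4,0],
  [0,4,0,-9,0],
  [0,4,0,-14,0],
  [0,4,14,-16,0],
  [0,4,28,-16,0],
  [0,4,28,-16,0],
  [0,4,28,-16,0],
  [0,4,28,-16,0],
  [0,4,28,-16,0],
])

```text
time: 13.45
ee_pos: [572.4, 267.7, 228.9]
orientation: [0.002, 0.192, 0.981, 0.002]
contact_force: [0.0, -0.9, -0.1]
grip_width: -0.3
gripper_force: 0.0
```

```bash
python3 - <<'E'
from h import *
for n in('scene','top'):
    for tag,d in(('0',dict(np.load(f'pics/{n}0.png.npz'))),('6',grab(n,f'pics/{n}6.png')[1])):
        P=pts(d); hsv=cv2.cvtColor(d['pixels'],cv2.COLOR_RGB2HSV); m=cv2.inRange(hsv,(100,120,60),(125,255,255))>0
        m[:,:170]=0; m[:150]=0; m[:,330:]=0; Q=P[m&(P[...,2]>90)&(P[...,2]<100)]
        if len(Q): print(n,tag,len(Q),np.median(Q,0).round(1), (np.median(Q,0)[:2]@[.924,-.383]).round(1))
a=cv2.imread('pics/scene6.png')[165:320,165:320]; b=cv2.imread('pics/top6.png')[95:250,225:335]
cv2.imwrite('pics/c6.png',np.hstack([cv2.resize(a,(465,465)),cv2.resize(b,(330,465))])); rows([])
E
```

```text
scene 0 88 [469.1   1.5  96.5] 432.9
scene 6 116 [509.4 -17.4  96.5] 477.4
top 0 259 [468.    3.5  95.7] 431.1
top 6 266 [509.6 -13.5  95.7] 476.1
t 13.55 p [571.2 262.6 228.5] h -22.4 z [ 0.001 -0.    -1.   ] F [-0.1 -1.5  0.1] -0.18445813307445763
```

View pics/c6.png

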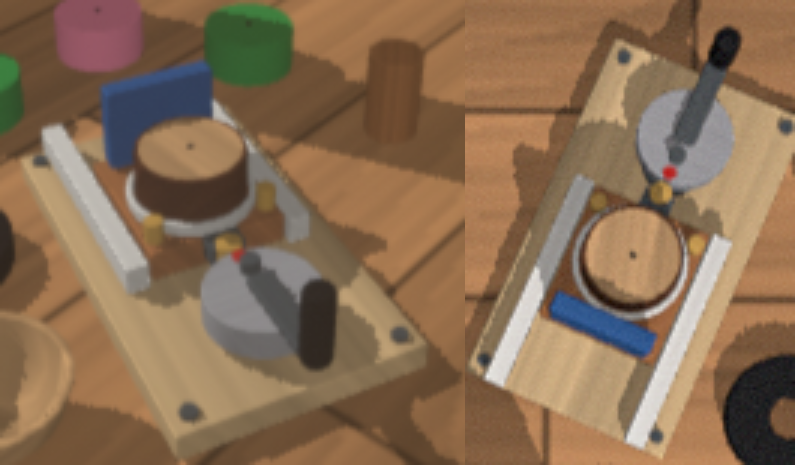

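The slide travelled 44.5–45 mm and is home. The roller touches the cam beside the red dot, the blank sits in its nest, the bystanders haven't moved and the arm is clear.

```bash
python3 -c "
from workcell import manip
print(manip.close_job())"
```

```text
the job is handed in; nothing more can be done
None
```

The job is handed in (no verdict came back): I turned the cam to its low point and then pushed the slide home, measured at about 45 mm of travel; the last pictures show the blank in its nest, the loose pieces in place and the arm clear.

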